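# Sort salvaged parts on the repair bench

## Task

Sort the salvaged parts on the repair bench: stand both capacitors upright in the round tub, set both heat sinks fins up in the long tray, and the transformer upright in the square box, each part resting on the floor of its container and none on top of another. Leave the circuit board that is under repair where it lies.

Things in the scene. Friction and masses are not known exactly. Their poses are not given: they have to be found in the camera images.
- round_tub: shallow open round white plastic tub, the only round container: outer diameter 148 mm, inner diameter 140 mm, rim 24 mm above the bench, inner floor 4 mm above the bench. It is fixed to the bench. Origin: centre of its underside, on the bench; z up.
- long_tray: shallow open oblong grey plastic tray: 94 mm (its x) by 168 mm (its y, the long way) outside, 86 by 160 mm inside, walls 4 mm, rim 24 mm above the bench, inner floor 4 mm above the bench. It is fixed to the bench. Origin: centre of its underside, on the bench; z up.
- square_box: shallow open square white plastic box: 108 by 108 mm outside, 100 by 100 mm inside, walls 4 mm, rim 24 mm above the bench, inner floor 4 mm above the bench. Its x and y run along its sides. It is fixed to the bench. Origin: centre of its underside, on the bench; z up.
- big_capacitor: the thicker of two electrolytic capacitors: plain black upright can with a scored aluminium top, diameter 35 mm, height 50 mm, about 70 g. Loose; starts upright on the bench at any yaw. Origin: centre of its underside; z up.
- slim_capacitor: the thinner capacitor, same look: diameter 25 mm, height 45 mm, about 35 g. Loose; starts upright on the bench at any yaw. Origin: centre of its underside; z up.
- long_heatsink: the longer of two bare aluminium heat sinks, a 5 mm base plate with five upright fins along its x: 60 mm long (its x), 32 mm wide (its y), 36 mm high, about 90 g; the two outer fins make flat sides to grip across y. Loose; starts upright on the bench at any yaw. Origin: centre of its underside; z up.
- short_heatsink: the shorter heat sink, same look: 40 mm long (its x), 32 mm wide (its y), 36 mm high, about 60 g. Loose; starts upright on the bench at any yaw. Origin: centre of its underside; z up.
- transformer: small mains transformer: dark steel core 46 mm long (its x), 18 mm thick, 40 mm high, with a yellow bobbin bulging at both faces to 36 mm wide (its y; the bobbin is 30 mm long and spans 6 to 34 mm above its underside), low steel foot 46 by 30 mm and 6 mm high; about 220 g; grip it across its y, over the bobbin. Loose; starts upright on the bench at any yaw. Origin: centre of its underside; z up.
- circuit_board: green circuit board under repair, 75 mm (its x) by 46 mm (its y), board 4 mm thick, parts on it up to 12 mm high, loose, lying flat among the parts. Not to be moved. Origin: centre of its underside.
Mind the look-alikes: they are no part of the job. What is shaped like the short_heatsink but blue or green is not meant.

How it is judged:
By the outcome, as a careful person would: the job done as asked, in the order asked, and still so for the second after the job is handed in, with the robot touching nothing.
It also fails if it takes over 120 s, if anything falls off the work surface, if the arm or the gripper's body presses on something with over 40 N, if the wrist force passes 120 N, or if a joint passes its speed limit or range.

## Robot

A 6-joint arm with a two-finger parallel gripper is mounted at the origin on the work surface. World frame = base frame: x ahead of the robot, y to its left, z up, the work surface at z = 0. Lengths are in m, angles in rad, forces in N, time in s.
With the tool pointing down it reaches from about 0.25 to 0.725 m from the base axis. Payload 4 kg.
Tool frame: the origin (TCP) lies midway between the tips of the shut fingers; the grasp point (between the pads) lies 19 mm behind it; z points along the fingers, y is the line along which they close (so a half turn about z gives the same grasp; the last joint's range is limited). The gripper opens to 85 mm and grips with 20 to 120 N. Pads are 22 mm wide; open, the fingers measure 114 mm over their backs; the gripper's body (76 mm by 85 mm) begins 54 mm behind the grasp point. The pads swing forward as they close: fully open they stand 13 mm farther back than shut.
Start: joints at [-1.324, 0.241, 0.005, 1.335, 0, 1.571], TCP at [0.122, -0.485, 0.194] pointing down, gripper open.
Joint ranges: [-2.72, 2.72], [-1.05, 1.87], [-1.09, 1.28], [-1.99, 2.15], [-1.42, 1.44], [-3.14, 3.14]. Speed limits (rad/s): [2.79, 2.79, 3.14, 3.14, 3.14, 3.14].

## Interface

Orientations are given as a unit quaternion [x, y, z, w].
In Python, from workcell import get_obs, camera, job_done, silhouettes gives the robot as it stands. The module is installed in compiled form; this text tells all that it offers.
- The arm moves only by the tool drive_tool, never from a script. Its argument "increments" is a list of rows, each a list of 3 entries, a list of its own where there are three numbers: the shift along the world's x, y, z in mm, then the turn, a rotation vector about the world's x, y, z in degrees, then the opening, from 0 (shut) to 1 (fully open). A call has 1 to 8 rows; each row shifts and turns the commanded pose from where the row before left it; what a row does not reach is not made up. A row lasts 1/12 s, in which the tool goes at most 41.7 mm and 7.16 degrees, less where a joint would pass 70% of its speed; a pose out of reach is approached as far as the arm can. A call is refused whole if a number of a shift passes 41.7 or a number of a turn 7.16, either way. A call with a gripper value outside its range is refused whole. The fingers move at their own pace and stop on an object; the grip force is fixed at half the most. Time passes only in rows, so rows that do not move let the fingers close. It gives the time, the measured TCP pose, the force, the opening and the grip force at its end, in the units of the state.
- get_obs(): the state, without advancing time (a new reading comes with each control period).
- camera(name): name is "scene" or "top" or "wrist"; returns a dict with "image" (480x640x3 uint8, red, green, blue), "K" (3x3 intrinsics, pixels), "view" (4x4, takes a point from world to camera coordinates). Camera axes: x right, y down, z forward; pixel columns grow to the right and rows downward; lengths in m; the calibration is good to about 2 mm. A picture is of the moment at which its call begins. There is no depth.
- job_done(): hands the job in; it is judged then, once.
Trained networks look in a picture, given as the dict that the camera call returned (one of the last four; its "shot" number tells which), for a name from the list of things; names that differ only in an ending like _2 or _b are one class to them, and where a whole thing is asked for, a point or a joint stands for the part that bears it (a point fixed in the world has none). Each returns a list of dicts, best first, with "conf" (0 to 1); they miss things now and then, are a little off and sometimes report something else, mostly with a low value. They report only what shows in the picture. A call takes as long as a camera call. They do not tell look-alikes from the thing itself.
- silhouettes(query, picture): "region" (480x640 bool, what is visible of it) and "bbox" ([left, top, right, bottom] in pixels, round what is visible of it).
The state is a dict: "clock": time; "joint_pos": joint angles; "joint_vel": joint speeds; "tau": joint torques, N m; "eef_pos": TCP position; "tool_rot": TCP orientation; "ft_force": force on the tool from outside, world axes, zero at the start; "ft_torque": the same for the moment, N m; "grip_width": finger opening in m; "grasp_force": force on a finger pad.
Only numpy, scipy, OpenCV 4.12 (cv2) and the standard library are available. Lean on these libraries where they do the work, as an engineer would, in place of code of your own. Each camera call takes 0.05 s, during which the arm holds its last target. There are 200 camera calls.

## Working session

There is one attempt and no reset: what is moved stays moved. The work goes in short steps, Python scripts to look and compute and a tool call to move; the robot and the scene stay as the last step left them, time stands still between calls to the robot, and variables do not carry over. Pictures are saved under pics/ and viewed, at most 14 in all, crops included, and the job is handed in when it is done.

Besides the shell and the picture viewer there is one more tool, called after "Call:" in YAML: its name, and indented under it one key for each argument. drive_tool: Moves the arm, as the interface text tells. Its arguments: {"type":"object","properties":{"increments":{"type":"array"}},"required":["increments"]}

```bash
mkdir -p pics; python3 - <<'E'
from workcell import *
import cv2
for n in ("top","scene"):
    c=camera(n); cv2.imwrite(f"pics/{n}0.png",c["image"][:,:,::-1]); print(n,c["K"].round(1).tolist(),c["view"].round(3).tolist(),c["shot"])
    for q in "round_tub long_tray square_box big_capacitor slim_capacitor long_heatsink short_heatsink transformer circuit_board".split():
        print(q,[(round(s["conf"],2),[int(b) for b in s["bbox"]]) for s in silhouettes(q,c)])
E
```

```text
top [[620.6, 0.0, 318.5], [0.0, 620.6, 250.5], [0.0, 0.0, 1.0]] [[0.019, -1.0, -0.009, 0.001], [-0.997, -0.018, -0.08, 0.493], [0.08, 0.01, -0.997, 1.544], [0.0, 0.0, 0.0, 1.0]] 1
round_tub [(0.72, [137, 208, 196, 263])]
long_tray [(0.75, [288, 170, 357, 218])]
square_box [(0.78, [446, 230, 493, 270])]
big_capacitor [(0.65, [240, 187, 252, 204])]
slim_capacitor [(0.63, [393, 261, 416, 273])]
long_heatsink [(0.93, [392, 182, 416, 211])]
short_heatsink [(0.67, [305, 251, 325, 269]), (0.67, [347, 286, 364, 305]), (0.56, [384, 294, 398, 311]), (0.52, [265, 292, 287, 313])]
transformer [(0.68, [392, 260, 416, 272])]
circuit_board [(0.87, [270, 242, 288, 269])]
scene [[470.2, 0.0, 321.6], [0.0, 470.2, 243.7], [0.0, 0.0, 1.0]] [[-0.691, 0.723, -0.008, 0.359], [0.502, 0.472, -0.724, -0.234], [-0.52, -0.505, -0.689, 1.183], [0.0, 0.0, 0.0, 1.0]] 2
round_tub [(0.59, [458, 337, 567, 432])]
long_tray [(0.68, [231, 245, 326, 334])]
square_box [(0.81, [179, 151, 243, 197])]
big_capacitor [(0.61, [350, 325, 376, 359])]
slim_capacitor [(0.59, [428, 279, 444, 304]), (0.4, [332, 227, 357, 254])]
long_heatsink [(0.7, [197, 213, 220, 247])]
short_heatsink [(0.97, [405, 222, 432, 252]), (0.86, [329, 185, 351, 210]), (0.77, [333, 227, 357, 252]), (0.77, [304, 170, 325, 197])]
transformer [(0.8, [261, 179, 285, 203])]
circuit_board [(0.55, [358, 258, 402, 289])]
```

```bash
python3 - <<'E'
import cv2
a=cv2.imread("pics/top0.png")[150:350,120:520]; cv2.imwrite("pics/t1.png",cv2.resize(a,(800,400),interpolation=cv2.INTER_CUBIC))
a=cv2.imread("pics/scene0.png")[130:440,170:580]; cv2.imwrite("pics/s1.png",cv2.resize(a,(794,600),interpolation=cv2.INTER_CUBIC))
E
```

```text
(no output)
```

View pics/t1.png

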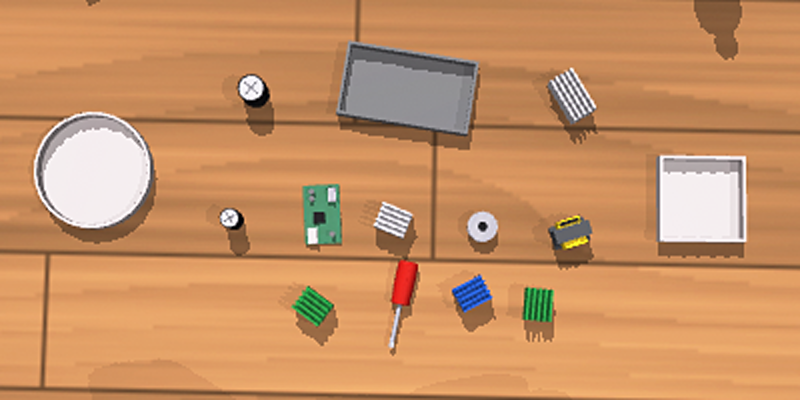

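View pics/s1.png

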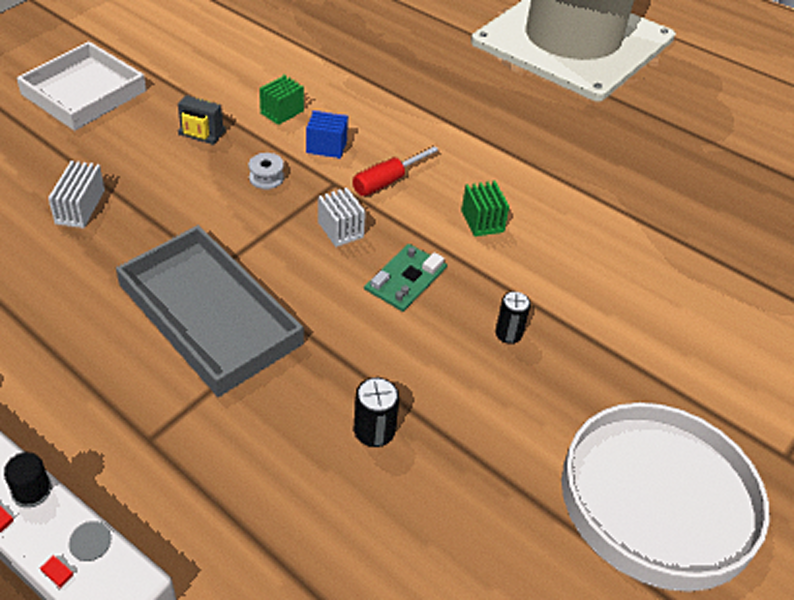

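Top view: the big capacitor is at about (246,194), the slim capacitor (235,259), the long heat sink (406,197) and the transformer (405,266). The round tub is at (167,235), the tray (324,194), the box (471,249) and the board (280,257).

Candidates for the short heat sink are silver (317,260), green (277,303), blue (355,297) and green (389,302). By the description it's the silver one at (317,260). The spool at (361,263) and the screwdriver aren't part of the job.

Next I'll fit models to the silhouettes in both views.

```bash
cat > h.py <<'E'
import numpy as np, cv2
from scipy.optimize import minimize
from workcell import *
def box(l,w,z0,z1): return np.array([[x,y,z] for x in(-l/2,l/2) for y in(-w/2,w/2) for z in(z0,z1)])/1000
def cyl(d,h):
    a=np.linspace(0,2*np.pi,40); return np.array([[d/2*np.cos(t),d/2*np.sin(t),z] for t in a for z in(0,h)])/1000
M=dict(round_tub=[cyl(148,24)],long_tray=[box(94,168,0,24)],square_box=[box(108,108,0,24)],big_capacitor=[cyl(35,50)],slim_capacitor=[cyl(25,45)],
 long_heatsink=[box(60,32,0,36)],short_heatsink=[box(40,32,0,36)],transformer=[box(46,18,0,40),box(30,36,6,34),box(46,30,0,6)],circuit_board=[box(75,46,0,4)])
def proj(c,P):
    q=(c["view"][:3,:3]@np.atleast_2d(P).T).T+c["view"][:3,3]; q=q@c["K"].T; return q[:,:2]/q[:,2:]
def ray(c,uv,z):
    R=c["view"][:3,:3];o=-R.T@c["view"][:3,3];d=R.T@np.linalg.inv(c["K"])@[uv[0],uv[1],1];return o+d*(z-o[2])/d[2]
S=4
def mask(c,name,p,win):
    x,y,z,a=p;R=np.array([[np.cos(a),-np.sin(a),0],[np.sin(a),np.cos(a),0],[0,0,1]])
    m=np.zeros(((win[3]-win[1])*S,(win[2]-win[0])*S),np.uint8)
    for b in M[name]:
        q=(proj(c,b@R.T+[x,y,z])-win[:2]+.5)*S-.5
        cv2.fillPoly(m,[cv2.convexHull(np.round(q*16).astype(np.int32))],1,shift=4)
    return m
def region(c,name,xy,far=40):
    h=M[name][0][:,2].max(); uv=proj(c,[xy[0],xy[1],h/2])[0]
    best=None
    for s in silhouettes(name,c):
        b=s["bbox"]; d=np.hypot((b[0]+b[2])/2-uv[0],(b[1]+b[3])/2-uv[1])
        if d<far and (best is None or d<best[0]): best=(d,s["region"])
    return None if best is None else best[1]
def fit(name,views,p0,fixz=None,yaws=None):
    T=[]
    for c,r in views:
        ys,xs=np.nonzero(r); w=[xs.min()-25,ys.min()-25,xs.max()+26,ys.max()+26]
        rr=np.pad(r,60)[w[1]+60:w[3]+60,w[0]+60:w[2]+60].astype(np.uint8)
        T.append((c,w,cv2.resize(rr,None,fx=S,fy=S,interpolation=cv2.INTER_NEAREST)))
    def cost(p):
        p=[p[0]/100,p[1]/100,(p[2]/100 if fixz is None else fixz),p[3]]
        return sum(1-(m&t).sum()/max((m|t).sum(),1) for c,w,t in T for m in[mask(c,name,p,w)])
    best=None
    for a in ([0] if name.endswith("capacitor") or name=="round_tub" else yaws if yaws is not None else np.arange(0,np.pi,np.pi/6)):
        x0=np.array([p0[0]*100,p0[1]*100,0,a]); sx=np.vstack([x0,x0+[.8,0,0,0],x0+[0,.8,0,0],x0+[0,0,.8,0],x0+[0,0,0,.3]])
        r=minimize(cost,x0,method="Nelder-Mead",options=dict(initial_simplex=sx,maxfev=250,xatol=.005,fatol=1e-4))
        if best is None or r.fun<best.fun: best=r
    x=best.x; return np.array([x[0]*10,x[1]*10,x[2]*10 if fixz is None else fixz*1000,np.degrees(x[3])%180]),best.fun/len(T)
E
cat > a.py <<'E'
from h import *
H=dict(round_tub=(167,235),long_tray=(323.5,194),square_box=(471,249),big_capacitor=(246,196),slim_capacitor=(235,260),long_heatsink=(406,197),short_heatsink=(317,260),transformer=(405,266),circuit_board=(280,257))
ct,cs=camera("top"),camera("scene")
for n,uv in H.items():
    p0=ray(ct,uv,.015); v=[]
    for c in(ct,cs):
        r=region(c,n,p0,15)
        v.append((c,r)) if r is not None else None
    if not v: print(n,"none",p0.round(3));continue
    p,e=fit(n,v,p0,None if len(v)==2 else 0.); print(n,len(v),p.round(1),round(e,3),"single:",[fit(n,[q],p/1000,0.,[np.radians(p[3])])[0].round(1).tolist() for q in v])
E
time python3 a.py
```

```text
round_tub 2 [526.1 396.2   1.4   5.8] 0.03 single: [[526.7, 396.2, 0.0, 2.7], [523.8, 396.3, 0.0, 177.3]]
long_tray 2 [637.3   0.9   0.  172.2] 0.03 single: [[637.7, 0.8, 0.0, 172.0], [637.0, 1.2, 0.0, 171.9]]
square_box 2 [ 5.029e+02 -3.724e+02 -5.000e-01  8.980e+01] 0.031 single: [[503.4, -372.0, 0.0, 90.1], [502.3, -371.9, 0.0, 89.8]]
big_capacitor 2 [629.  195.5   1.    3.1] 0.08 single: [[629.4, 195.0, 0.0, 6.1], [628.2, 196.3, 0.0, 171.9]]
slim_capacitor 2 [466.5 219.6   0.8  14.4] 0.1 single: [[466.6, 219.5, 0.0, 5.8], [465.5, 218.6, 0.0, 16.2]]
long_heatsink 1 [ 630.6 -208.3    0.    31.4] 0.094 single: [[630.6, -208.3, 0.0, 31.4]]
short_heatsink 2 [4.687e+02 1.580e+01 3.000e-01 6.860e+01] 0.114 single: [[469.0, 15.9, 0.0, 69.9], [468.6, 16.7, 0.0, 68.9]]
transformer 2 [ 457.  -207.8   -1.   106.9] 0.085 single: [[457.3, -207.9, 0.0, 108.6], [457.0, -205.9, 0.0, 106.2]]
circuit_board 2 [476.6 106.9   0.9   5. ] 0.075 single: [[477.3, 106.8, 0.0, 5.1], [475.4, 106.6, 0.0, 4.9]]
real	0m9.856s
user	0m4.299s
sys	0m0.442s
```

```bash
python3 - <<'E'
from h import *
c=camera("wrist");print(c["K"].round(1).tolist(),c["view"].round(3).tolist());o=get_obs();print(o["eef_pos"],o["tool_rot"],o["clock"],o["grip_width"])
R=c["view"][:3,:3];print(-R.T@c["view"][:3,3]);cv2.imwrite("pics/w0.png",c["image"][:,:,::-1])
E
```

```text
[[382.4, 0.0, 320.6], [0.0, 382.4, 237.4], [0.0, 0.0, 1.0]] [[0.245, -0.97, -0.001, -0.5], [-0.932, -0.235, 0.276, -0.036], [-0.268, -0.067, -0.961, 0.379], [0.0, 0.0, 0.0, 1.0]]
[ 0.12215605 -0.48484649  0.19430987] [ 9.92396926e-01  1.23078595e-01  6.35854997e-06 -3.17669896e-06] 2.05 0.08548335944660912
[ 0.19051983 -0.46779965  0.37391822]
```

```bash
python3 - <<'E'
import cv2
a=cv2.imread("pics/scene0.png")[160:360,290:450]; cv2.imwrite("pics/s2.png",cv2.resize(a,(480,600),interpolation=cv2.INTER_CUBIC))
E
```

```text
(no output)
```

View pics/s2.png

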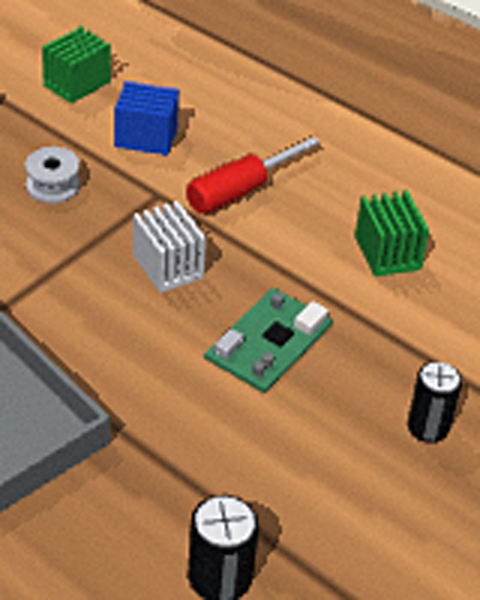

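Call:
drive_tool:
  increments:
    - [[21.1,28.3,-1.8],[0,0,3.75],1]
    - [[21.1,28.3,-1.8],[0,0,3.75],1]
    - [[21.1,28.3,-1.8],[0,0,3.75],1]
    - [[21.1,28.3,-1.8],[0,0,3.75],1]
    - [[21.1,28.3,-1.8],[0,0,3.75],1]
    - [[21.1,28.3,-1.8],[0,0,3.75],1]
    - [[21.1,28.3,-1.8],[0,0,3.75],1]
    - [[21.1,28.3,-1.8],[0,0,3.75],1]

```text
clock: 2.72
eef_pos: [0.2917, -0.2571, 0.1801]
tool_rot: [0.926, 0.377, 0.0, 0.0]
ft_force: [1.4, -1.9, -1.3]
grip_width: 0.0852
grasp_force: 0.0
```

The crop shows the bare silver heat sink at scene pixel (347,242). The blue and green look-alikes are at (339,199), (315,182) and (421,237), so the choice holds.

Call:
drive_tool:
  increments:
    - [[21.1,28.3,-1.8],[0,0,3.75],1]
    - [[21.1,28.3,-1.8],[0,0,3.75],1]
    - [[21.1,28.3,-1.8],[0,0,3.75],1]
    - [[21.1,28.3,-1.8],[0,0,3.75],1]
    - [[21.1,28.3,-1.8],[0,0,3.75],1]
    - [[21.1,28.3,-1.8],[0,0,3.75],1]
    - [[21.1,28.3,-1.8],[0,0,3.75],1]
    - [[21.1,28.3,-1.8],[0,0,3.75],1]

```text
clock: 3.38
eef_pos: [0.4606, -0.0304, 0.1656]
tool_rot: [0.797, 0.604, 0.0, 0.0]
ft_force: [-0.0, -0.9, -0.1]
grip_width: 0.0853
grasp_force: 0.0
```

Call:
drive_tool:
  increments:
    - [[21.1,28.3,-1.8],[0,0,3.75],1]
    - [[21.1,28.3,-1.8],[0,0,3.75],1]
    - [[21.1,28.3,-1.8],[0,0,3.75],1]
    - [[21.1,28.3,-1.8],[0,0,3.75],1]
    - [[21.1,28.3,-1.8],[0,0,3.75],1]
    - [[21.1,28.3,-1.8],[0,0,3.75],1]
    - [[21.1,28.3,-1.8],[0,0,3.75],1]
    - [[21.1,28.3,-1.8],[0,0,3.75],1]

```text
clock: 4.05
eef_pos: [0.6293, 0.1959, 0.1508]
tool_rot: [0.613, 0.79, -0.0, 0.0]
ft_force: [0.7, 0.2, 0.5]
grip_width: 0.0855
grasp_force: 0.0
```

```bash
cat > w.py <<'E'
import sys
from h import *
# usage: w.py pic name x y (mm) [yawdeg] ...
c=camera("wrist");o=get_obs()
cv2.imwrite(f"pics/{sys.argv[1]}.png",c["image"][:,:,::-1])
n,x,y=sys.argv[2],float(sys.argv[3])/1000,float(sys.argv[4])/1000
yw=[np.radians(float(sys.argv[5]))] if len(sys.argv)>5 else None
r=region(c,n,(x,y),70)
q=o["tool_rot"]
print("tcp",(o["eef_pos"]*1000).round(1),"closing yaw",round(np.degrees(2*np.arctan2(q[1],q[0]))-90,1),"t",o["clock"],"F",o["ft_force"].round(1),"w",round(o["grip_width"],4))
if r is None: print("not found")
else:
    print("wrist fixed z",fit(n,[(c,r)],(x,y),0.,yw))
    ys,xs=np.nonzero(r);print("bbox",xs.min(),ys.min(),xs.max(),ys.max())
E
sed -i 's/^import sys/import sys,numpy as np/' w.py; python3 w.py w1 big_capacitor 629 195.5
```

```text
tcp [632.3 201.8 148. ] closing yaw 14.7 t 4.1 F [ 4.9  3.7 -0.2] w 0.0849
not found
```

View pics/w1.png

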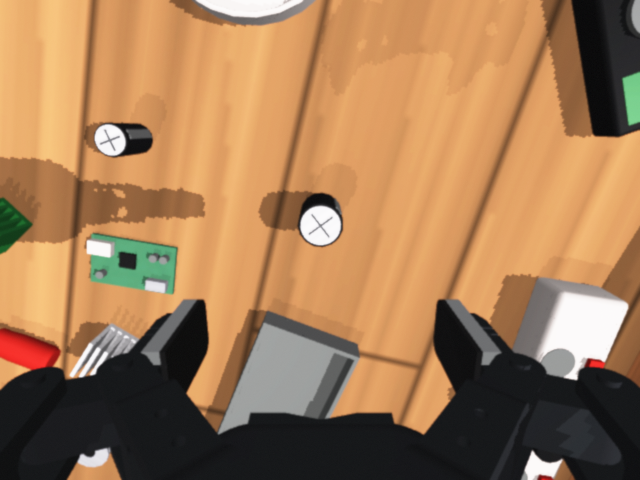

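The big capacitor stands clear at (321,220) in the wrist view. The slim one is at (120,139) and the board at (130,264). The network missed it, so I'll measure it from the pixels of its white top.

```bash
cat > top.py <<'E'
import sys
from h import *
# white cap top: top.py x y h r(mm)
c=camera("wrist");o=get_obs();x,y,h,r=[float(v)/1000 for v in sys.argv[1:5]]
u=proj(c,[x,y,h])[0]; im=c["image"].astype(int); m=((im.min(2)>120)&(im.max(2)-im.min(2)<35)).astype(np.uint8)
m=cv2.morphologyEx(m,cv2.MORPH_CLOSE,np.ones((5,5),np.uint8))
n,l,st,ce=cv2.connectedComponentsWithStats(m)
q=o["tool_rot"];print("tcp",(o["eef_pos"]*1000).round(1),"closing",round(np.degrees(2*np.arctan2(q[1],q[0]))-90,1),"t",o["clock"],"proj",u.round(1))
for i in range(1,n):
    if st[i,4]>150 and np.hypot(*(ce[i]-u))<60: print(ce[i].round(1),st[i].tolist(),"xy@h",(ray(c,ce[i],h)*1000).round(1))
for nm in("big_capacitor","slim_capacitor"):print(nm,[(round(s["conf"],2),s["bbox"]) for s in silhouettes(nm,c)])
E
python3 top.py 629 195.5 50 17.5
```

```text
tcp [628.8 196.5 148.6] closing 14.3 t 4.2 proj [317.8 229.1]
[318.3 229.5] [298, 210, 42, 40, 1315] xy@h [629.4 195.3  50. ]
big_capacitor []
slim_capacitor [(0.78, [91.0, 127.0, 147.9, 161.4])]
```

Call:
drive_tool:
  increments:
    - [[0.3,-0.8,-30],[0,0,0],1]
    - [[0,0,-30],[0,0,0],1]
    - [[0,0,-30],[0,0,0],1]
    - [[0,0,-30],[0,0,0],1]
    - [[0,0,-12],[0,0,0],1]
    - [[0,0,-6],[0,0,0],1]
    - [[0,0,0],[0,0,0],1]
    - [[0,0,0],[0,0,0],0.3]

```text
clock: 4.97
eef_pos: [0.63, 0.1934, 0.0151]
tool_rot: [0.615, 0.789, 0.001, 0.001]
ft_force: [-0.4, -0.5, 0.7]
grip_width: 0.0756
grasp_force: 0.0
```

Call:
drive_tool:
  increments:
    - [[0,0,0],[0,0,0],0.2]
    - [[0,0,0],[0,0,0],0.0]
    - [[0,0,0],[0,0,0],0.0]
    - [[0,0,0],[0,0,0],0.0]
    - [[0,0,0],[0,0,0],0.0]
    - [[0,0,0],[0,0,0],0.0]

```text
clock: 5.47
eef_pos: [0.6289, 0.1937, 0.0133]
tool_rot: [0.615, 0.789, 0.0, 0.0]
ft_force: [0.8, 0.1, -0.4]
grip_width: 0.0008
grasp_force: 0.0
```

```bash
python3 - <<'E'
from h import *
c=camera("scene");cv2.imwrite("pics/s3.png",cv2.resize(c["image"][130:440,170:580,::-1],(794,600),interpolation=cv2.INTER_CUBIC))
E
```

```text
(no output)
```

View pics/s3.png

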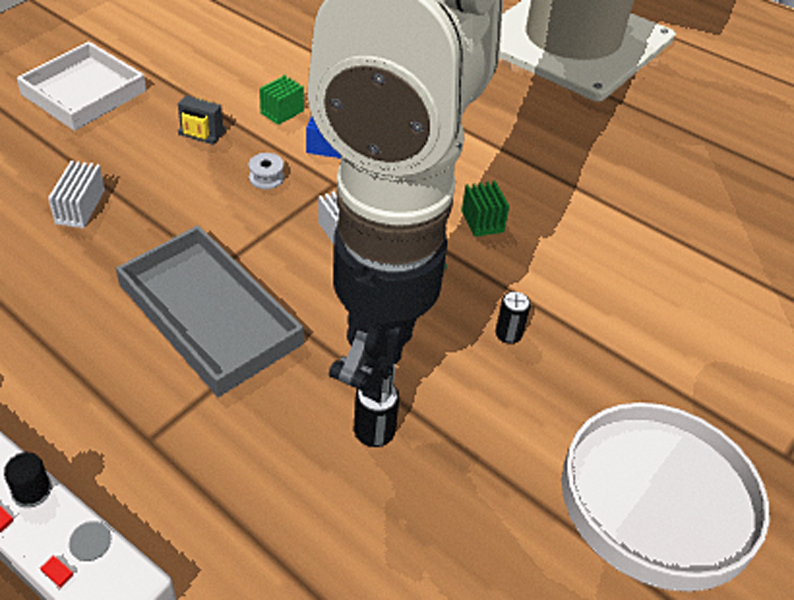

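The scene view shows the fingers shut and seemingly above or behind the capacitor top, at crop (378,390), with the can still upright. I'll check this with the wrist camera.

```bash
python3 - <<'E'
from h import *
o=get_obs();t=o["eef_pos"]
cs=[camera(n) for n in("scene","top","wrist")]
for c in cs:
    print([proj(c,p)[0].round(1).tolist() for p in(t,t+[0,0,.019],[.6293,.1954,0],[.6293,.1954,.05])])
R=cs[2]["view"][:3,:3];print(t,o["tool_rot"],o["joint_pos"].round(3),(-R.T@cs[2]["view"][:3,3]).round(3))
w=cs[2]["image"].copy()
a=cs[0]["image"][300:370,330:400]
out=np.zeros((600,800,3),np.uint8);out[:480//1*1//1,:][:360,:480]=cv2.resize(w,(480,360));out[:320,480:]=cv2.resize(a,(320,320),interpolation=cv2.INTER_CUBIC)
u=proj(cs[1],[.6293,.1954,.03])[0].astype(int);out[330:600,500:770]=cv2.resize(cs[1]["image"][u[1]-30:u[1]+30,u[0]-30:u[0]+30],(270,270),interpolation=cv2.INTER_CUBIC)
cv2.imwrite("pics/c4.png",out[:,:,::-1])
E
```

```text
[[361.8, 346.4], [362.4, 339.4], [362.0, 351.9], [363.7, 333.5]]
[[247.6, 196.1], [246.7, 194.9], [247.5, 196.8], [245.1, 193.5]]
[[319.7, 272.7], [319.6, 287.9], [321.4, 260.9], [321.5, 301.8]]
[0.62886117 0.19361164 0.01318765] [6.14655165e-01 7.88795935e-01 1.67210653e-05 3.33282713e-05] [ 0.299  0.67   0.194  1.095 -0.     1.623] [0.612 0.261 0.193]
```

View pics/c4.png

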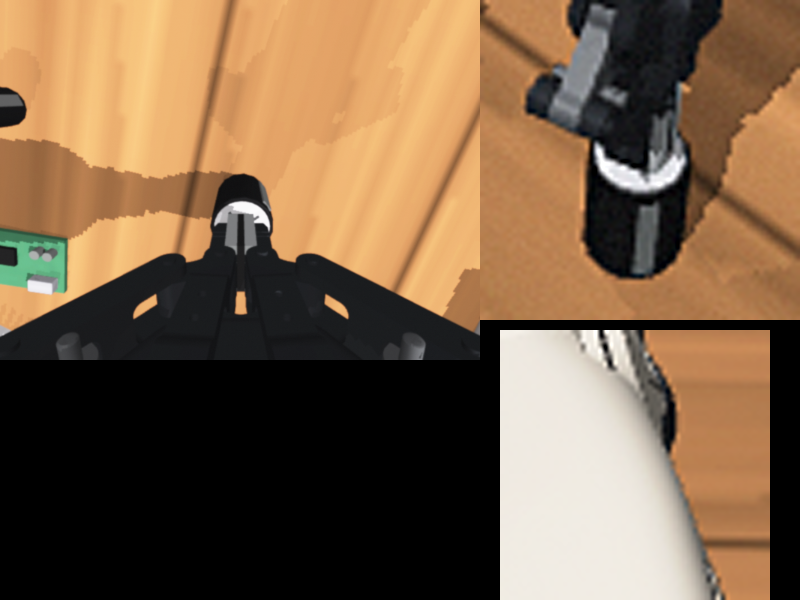

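The fingers are shut at the can's top and the reported height doesn't fit the picture. I'll lift with the fingers still shut and check where the tool really is, comparing the wrist view with the fixed-camera landmarks.

Call:
drive_tool:
  increments:
    - [[0,0,25],[0,0,0],0]
    - [[0,0,30],[0,0,0],0]
    - [[0,0,30],[0,0,0],0]
    - [[0,0,30],[0,0,0],0]
    - [[0,0,20],[0,0,0],0]
    - [[0,0,0],[0,0,0],0]
    - [[0,0,0],[0,0,0],0]

```text
clock: 6.25
eef_pos: [0.63, 0.1939, 0.1499]
tool_rot: [0.615, 0.789, 0.002, 0.001]
ft_force: [0.4, 0.2, -0.9]
grip_width: 0.0002
grasp_force: 0.0
```

```bash
python3 top.py 629 195.5 50 17.5; python3 - <<'E'
from h import *
o=get_obs();t=o["eef_pos"];c=camera("wrist");s=camera("scene");print(t,proj(c,t),proj(s,t))
out=np.zeros((480,800,3),np.uint8);out[:,:640]=c["image"];u=proj(s,t)[0].astype(int)
out[:320,640:]=cv2.resize(s["image"][u[1]-40:u[1]+40,u[0]-20:u[0]+20],(160,320),interpolation=cv2.INTER_CUBIC)
cv2.imwrite("pics/c5.png",out[:,:,::-1])
E
```

```text
tcp [628.8 193.5 147.9] closing 14.1 t 6.3 proj [319.  222.2]
[319.4 222.7] [299, 203, 42, 40, 1324] xy@h [629.4 195.2  50. ]
big_capacitor [(0.61, [296.9, 190.3, 343.9, 245.9])]
slim_capacitor [(0.69, [90.2, 125.4, 149.1, 155.3])]
[0.62769902 0.19322435 0.14614517] [[319.72024518 272.6408327 ]] [[366.94113046 291.2189504 ]]
```

View pics/c5.png

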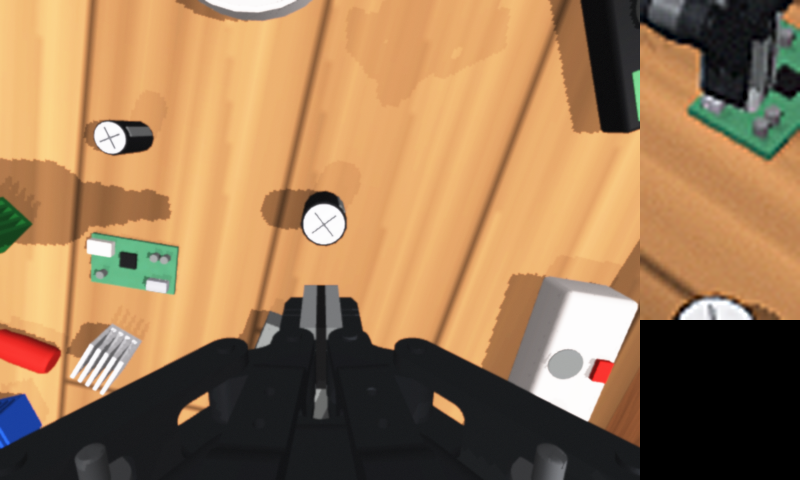

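```bash
python3 - <<'E'
from h import *
from scipy.optimize import least_squares
c=camera("wrist");s=camera("scene");t=get_obs()["eef_pos"]
P=np.array([[.6293,.1954,.05],[.4665,.2195,.045]])
print("pred tops",proj(c,P),"seen (324,223)(110,137)",proj(c,[.477,.107,.004]),"board seen ~(133,265)")
for n,q in(("slim_capacitor",(.4665,.2195)),("circuit_board",(.4766,.1069)),("big_capacitor",(.6293,.1954))):
    r=region(c,n,q,70)
    if r is not None: print(n,fit(n,[(c,r)],q,0.),"free z",fit(n,[(c,r)],q))
# tip triangulation: wrist tip mid and scene tip
w=(321,286);sc=(374.5,278.5)
f=lambda X:np.r_[proj(c,X)[0]-w,proj(s,X)[0]-sc]
r=least_squares(f,t);print("t",t,"tip",r.x,r.fun)
E
```

```text
pred tops [[323.42311415 223.44826671]
 [109.83248632 135.13300038]] seen (324,223)(110,137) [[133.89484633 263.53267292]] board seen ~(133,265)
slim_capacitor (array([467.12033161, 217.9210988 ,   0.        ,  16.891165  ]), np.float64(0.08194041303840127)) free z (array([459.95899465, 215.78644102, -13.78652952,  52.06102992]), np.float64(0.026294107110872322))
big_capacitor (array([629.57794192, 195.00589505,   0.        , 179.63557236]), np.float64(0.040084138176216144)) free z (array([629.73410142, 193.97763796,  -5.0084233 , 176.26007325]), np.float64(0.026414637101660032))
t [0.62812245 0.19331581 0.14659959] tip [0.62667044 0.20063276 0.17972528] [ 0.05984814 -0.54622767 -1.3485168  -1.18110838]
```

The camera agrees with its landmarks, but the real fingertips sit about 35 mm above the reported TCP. This matches the tips hovering at the 50 mm top while it read 13 mm. I'll take that offset off all z targets, so a tip at 10 mm means a reported z of about -25, and watch the force.

Call:
drive_tool:
  increments:
    - [[1.2,2.0,-10],[0,0,0],1]
    - [[0,0,-20],[0,0,0],1]
    - [[0,0,-20],[0,0,0],1]
    - [[0,0,-20],[0,0,0],1]
    - [[0,0,-20],[0,0,0],1]
    - [[0,0,-20],[0,0,0],1]
    - [[0,0,-15],[0,0,0],1]
    - [[0,0,-15],[0,0,0],1]

```text
clock: 7.42
eef_pos: [0.6293, 0.1955, 0.006]
tool_rot: [0.615, 0.789, -0.001, -0.0]
ft_force: [-0.8, -0.5, -0.2]
grip_width: 0.0854
grasp_force: 0.0
```

Call:
drive_tool:
  increments:
    - [[0,0,-12],[0,0,0],1]
    - [[0,0,-10],[0,0,0],1]
    - [[0,0,-7],[0,0,0],1]
    - [[0,0,0],[0,0,0],1]

```text
clock: 7.75
eef_pos: [0.6288, 0.1952, -0.0229]
tool_rot: [0.615, 0.789, -0.001, -0.001]
ft_force: [-0.3, 0.1, 0.5]
grip_width: 0.0854
grasp_force: 0.0
```

Call:
drive_tool:
  increments:
    - [[0,0,0],[0,0,0],0.2]
    - [[0,0,0],[0,0,0],0.0]
    - [[0,0,0],[0,0,0],0.0]
    - [[0,0,0],[0,0,0],0.0]
    - [[0,0,0],[0,0,0],0.0]
    - [[0,0,0],[0,0,0],0.0]

```text
clock: 8.25
eef_pos: [0.631, 0.1959, -0.0196]
tool_rot: [0.615, 0.789, 0.001, 0.001]
ft_force: [0.0, -0.4, 3.7]
grip_width: 0.0335
grasp_force: 60.0
```

Call:
drive_tool:
  increments:
    - [[0,0,30],[0,0,0],0]
    - [[0,0,40],[0,0,0],0]
    - [[-14,28.4,0],[0,0,0],0]
    - [[-14,28.4,0],[0,0,0],0]
    - [[-14,28.4,0],[0,0,0],0]
    - [[-14,28.4,0],[0,0,0],0]
    - [[-14,28.4,0],[0,0,0],0]
    - [[-14,28.4,0],[0,0,0],0]

```text
clock: 8.92
eef_pos: [0.5451, 0.3669, 0.049]
tool_rot: [0.615, 0.789, -0.0, -0.0]
ft_force: [0.3, 0.5, -0.6]
grip_width: 0.0333
grasp_force: 59.8
```

Call:
drive_tool:
  increments:
    - [[-14,28.4,0],[0,0,0],0]
    - [[-14,28.4,0],[0,0,0],0]
    - [[0,0,0],[0,0,0],0]
    - [[0,0,-25],[0,0,0],0]
    - [[0,0,-20],[0,0,0],0]
    - [[0,0,-10],[0,0,0],0]
    - [[0,0,-6],[0,0,0],0]
    - [[0,0,0],[0,0,0],0]

```text
clock: 9.58
eef_pos: [0.5172, 0.4215, -0.0137]
tool_rot: [0.615, 0.789, -0.002, -0.0]
ft_force: [-0.0, -0.8, -0.9]
grip_width: 0.0338
grasp_force: 59.8
```

Call:
drive_tool:
  increments:
    - [[0,0,-2],[0,0,0],0]
    - [[0,0,-2],[0,0,0],0]
    - [[0,0,0],[0,0,0],0]

```text
clock: 9.83
eef_pos: [0.5188, 0.423, -0.015]
tool_rot: [0.615, 0.789, 0.001, 0.0]
ft_force: [-0.1, 0.9, -1.2]
grip_width: 0.0336
grasp_force: 59.8
```

Call:
drive_tool:
  increments:
    - [[0,0,-1.2],[0,0,0],0]
    - [[0,0,0],[0,0,0],0.45]
    - [[0,0,0],[0,0,0],0.7]
    - [[0,0,0],[0,0,0],0.7]
    - [[0,0,15],[0,0,0],0.7]
    - [[0,0,25],[0,0,0],0.7]
    - [[0,0,35],[0,0,0],0.7]
    - [[0,0,35],[0,0,0],0.7]

```text
clock: 10.5
eef_pos: [0.5171, 0.422, 0.0929]
tool_rot: [0.615, 0.789, -0.001, -0.0]
ft_force: [0.4, 0.2, -0.2]
grip_width: 0.0597
grasp_force: 0.0
```

Call:
drive_tool:
  increments:
    - [[-8,-30,5],[0,0,0],1]
    - [[-8,-30,0],[0,0,0],1]
    - [[-8,-30,0],[0,0,0],1]
    - [[-8,-30,0],[0,0,0],1]
    - [[-8,-30,0],[0,0,0],1]
    - [[-8,-30,0],[0,0,0],1]
    - [[-5,-23,0],[0,0,0],1]
    - [[0,0,0],[0,0,0],1]

```text
clock: 11.17
eef_pos: [0.4633, 0.2157, 0.0981]
tool_rot: [0.616, 0.788, -0.001, 0.0]
ft_force: [-0.6, -0.3, -0.1]
grip_width: 0.0855
grasp_force: 0.0
```

```bash
python3 top.py 466.5 219 45 12.5; python3 w.py w6 slim_capacitor 466.5 219
python3 - <<'E'
from h import *
v=[]
for n in("top","scene"):
    c=camera(n);r=region(c,"big_capacitor",(.519,.423),15)
    if r is not None:v.append((c,r))
print(len(v),fit("big_capacitor",v,(.519,.423)) if v else 0)
E
```

```text
tcp [464.5 217.9  98.3] closing 14.0 t 11.2167 proj [326.4 238.5]
[326.5 240.1] [309, 224, 36, 34, 934] xy@h [466.8 218.   45. ]
big_capacitor []
slim_capacitor [(0.97, [309.1, 209.9, 345.0, 259.9])]
tcp [465.8 220.6  98.3] closing yaw 14.2 t 11.3667 F [-0.7  0.6 -0.7] w 0.0853
wrist fixed z (array([466.72970923, 218.41998122,   0.        , 176.75966899]), np.float64(0.06372990836713233))
bbox 302 213 339 263
2 (array([519.4075547 , 423.91897511,   7.5137687 , 176.9229163 ]), np.float64(0.2243890611952028))
```

Call:
drive_tool:
  increments:
    - [[1.5,0,-20],[0,0,0],1]
    - [[0,0,-25],[0,0,0],1]
    - [[0,0,-25],[0,0,0],1]
    - [[0,0,-25],[0,0,0],1]
    - [[0,0,-15],[0,0,0],1]
    - [[0,0,-10],[0,0,0],1]
    - [[0,0,0],[0,0,0],1]
    - [[0,0,0],[0,0,0],0.2]

```text
clock: 12.28
eef_pos: [0.4665, 0.22, -0.0222]
tool_rot: [0.615, 0.789, -0.0, -0.0]
ft_force: [0.7, -0.1, -0.6]
grip_width: 0.0755
grasp_force: 0.0
```

Call:
drive_tool:
  increments:
    - [[0,0,0],[0,0,0],0.1]
    - [[0,0,0],[0,0,0],0.0]
    - [[0,0,0],[0,0,0],0.0]
    - [[0,0,0],[0,0,0],0.0]
    - [[0,0,0],[0,0,0],0.0]
    - [[0,0,0],[0,0,0],0.0]

```text
clock: 12.78
eef_pos: [0.4674, 0.2202, -0.0209]
tool_rot: [0.615, 0.789, 0.001, 0.0]
ft_force: [-1.4, -0.0, 6.6]
grip_width: 0.0234
grasp_force: 58.9
```

Call:
drive_tool:
  increments:
    - [[0,0,30],[0,0,0],0]
    - [[0,0,40],[0,0,0],0]
    - [[13,29.4,5],[0,0,0],0]
    - [[13,29.4,0],[0,0,0],0]
    - [[13,29.4,0],[0,0,0],0]
    - [[13,29.4,0],[0,0,0],0]
    - [[13,29.4,0],[0,0,0],0]
    - [[0,0,0],[0,0,0],0]

```text
clock: 13.45
eef_pos: [0.5334, 0.3723, 0.0521]
tool_rot: [0.613, 0.79, 0.002, -0.0]
ft_force: [0.7, -0.3, -0.0]
grip_width: 0.0233
grasp_force: 58.9
```

Call:
drive_tool:
  increments:
    - [[0,0,-25],[0,0,0],0]
    - [[0,0,-25],[0,0,0],0]
    - [[0,0,-12],[0,0,0],0]
    - [[0,0,-6],[0,0,0],0]
    - [[0,0,-1.5],[0,0,0],0]
    - [[0,0,-1.5],[0,0,0],0]
    - [[0,0,0],[0,0,0],0]

```text
clock: 14.03
eef_pos: [0.5317, 0.3665, -0.0169]
tool_rot: [0.615, 0.789, 0.0, 0.0]
ft_force: [-0.7, -0.3, 0.6]
grip_width: 0.0233
grasp_force: 59.1
```

Call:
drive_tool:
  increments:
    - [[0,0,0],[0,0,0],0.4]
    - [[0,0,0],[0,0,0],0.6]
    - [[0,0,0],[0,0,0],0.6]
    - [[0,0,15],[0,0,0],0.6]
    - [[0,0,25],[0,0,0],0.6]
    - [[0,0,35],[0,0,0],0.6]
    - [[0,0,40],[0,0,0],0.8]
    - [[-3,-20,10],[0,0,0],1]

```text
clock: 14.7
eef_pos: [0.5324, 0.3518, 0.1142]
tool_rot: [0.613, 0.79, 0.007, 0.002]
ft_force: [1.1, 0.3, 1.9]
grip_width: 0.0734
grasp_force: 0.0
```

Call:
drive_tool:
  increments:
    - [[-6,-33,0],[0,0,-3.5],1]
    - [[-6,-33,0],[0,0,-3.5],1]
    - [[-6,-33,0],[0,0,-3.5],1]
    - [[-6,-33,0],[0,0,-3.5],1]
    - [[-6,-33,0],[0,0,-3.5],1]
    - [[-6,-33,0],[0,0,-3.5],1]
    - [[-6,-33,0],[0,0,-3.5],1]
    - [[-6,-33,0],[0,0,-3.5],1]

```text
clock: 15.37
eef_pos: [0.4802, 0.0813, 0.1072]
tool_rot: [0.788, 0.616, 0.0, 0.0]
ft_force: [0.6, 0.1, 0.9]
grip_width: 0.0853
grasp_force: 0.0
```

Call:
drive_tool:
  increments:
    - [[-6,-33,0],[0,0,-3.5],1]
    - [[-6,-33,0],[0,0,-3.5],1]
    - [[0,0,0],[0,0,0],1]
    - [[0,0,0],[0,0,0],1]

```text
clock: 15.7
eef_pos: [0.4686, 0.0153, 0.1073]
tool_rot: [0.824, 0.566, 0.0, 0.0]
ft_force: [-0.9, -0.0, 0.1]
grip_width: 0.0856
grasp_force: 0.0
```

```bash
python3 w.py w7 short_heatsink 468.8 16; python3 a.py | grep capac
```

```text
tcp [468.9  16.4 107.2] closing yaw -20.9 t 15.75 F [-0.3 -0.5 -0.4] w 0.0855
wrist fixed z (array([469.37199721,  15.16716934,   0.        ,  68.94870054]), np.float64(0.11475442672862757))
bbox 298 196 345 262
big_capacitor none [0.629 0.197 0.015]
slim_capacitor none [0.465 0.221 0.015]
```

View pics/w7.png

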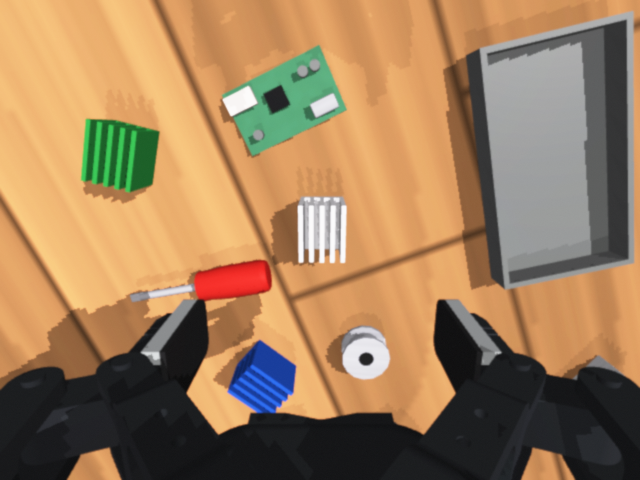

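The silver heat sink sits at (323,231) with its fins square to the fingers. The screwdriver end at (270,275) and the board corner at (255,155) are clear of a half-open descent.

Call:
drive_tool:
  increments:
    - [[0.3,-0.7,-15],[0,0,0],0.7]
    - [[0,0,-25],[0,0,0],0.7]
    - [[0,0,-25],[0,0,0],0.7]
    - [[0,0,-25],[0,0,0],0.7]
    - [[0,0,-20],[0,0,0],0.7]
    - [[0,0,-15],[0,0,0],0.7]
    - [[0,0,-9],[0,0,0],0.7]
    - [[0,0,0],[0,0,0],0.7]

```text
clock: 17.47
eef_pos: [0.467, 0.0159, -0.0289]
tool_rot: [0.823, 0.567, -0.002, -0.001]
ft_force: [0.0, -0.7, 0.1]
grip_width: 0.0599
grasp_force: 0.0
```

Call:
drive_tool:
  increments:
    - [[0,0,0],[0,0,0],0.3]
    - [[0,0,0],[0,0,0],0.0]
    - [[0,0,0],[0,0,0],0.0]
    - [[0,0,0],[0,0,0],0.0]
    - [[0,0,0],[0,0,0],0.0]

```text
clock: 17.88
eef_pos: [0.4703, 0.0161, -0.0258]
tool_rot: [0.823, 0.567, 0.001, 0.001]
ft_force: [-0.4, 0.4, 5.5]
grip_width: 0.0307
grasp_force: 60.1
```

Call:
drive_tool:
  increments:
    - [[0,0,30],[0,0,0],0]
    - [[0,0,40],[0,0,0],0]
    - [[29,4.1,0],[0,0,2.1],0]
    - [[29,4.1,0],[0,0,2.1],0]
    - [[29,4.1,0],[0,0,2.1],0]
    - [[29,4.1,0],[0,0,2.1],0]
    - [[29,4.1,0],[0,0,2.1],0]
    - [[29,4.1,0],[0,0,2.1],0]

```text
clock: 18.55
eef_pos: [0.6438, 0.0408, 0.0429]
tool_rot: [0.756, 0.655, -0.0, -0.0]
ft_force: [1.3, -0.2, -0.9]
grip_width: 0.0309
grasp_force: 59.7
```

Call:
drive_tool:
  increments:
    - [[0,0,0],[0,0,0],0]
    - [[0,0,0],[0,0,0],0]
    - [[0,0,-15],[0,0,0],0]
    - [[0,0,0],[0,0,0],0]

```text
clock: 18.88
eef_pos: [0.6396, 0.0404, 0.0254]
tool_rot: [0.756, 0.654, -0.002, -0.002]
ft_force: [-0.8, -0.1, -2.3]
grip_width: 0.0307
grasp_force: 59.8
```

```bash
python3 w.py w8 long_tray 637.3 0.9 172; python3 - <<'E'
from h import *
print([get_obs()["eef_pos"].round(4).tolist()])
v=[]
for n in("top","scene"):
    c=camera(n)
    for k,xy in(("big_capacitor",(.519,.423)),("slim_capacitor",(.533,.367))):
        r=region(c,k,xy,15)
        print(n,k,None if r is None else fit(k,[(c,r)],xy,.004))
    print(n,"board",[fit("circuit_board",[(c,r)],(.4766,.107),0.) for r in[region(c,"circuit_board",(.4766,.107),15)] if r is not None])
E
```

```text
tcp [639.7  40.3  26.3] closing yaw -8.3 t 18.9333 F [-0.1 -0.4 -1.1] w 0.0307
wrist fixed z (array([6.38529734e+02, 1.00380173e-01, 0.00000000e+00, 1.71674644e+02]), np.float64(0.5023146999119579))
bbox 231 178 429 418
[[0.6407, 0.0404, 0.0274]]
top big_capacitor (array([519.93394692, 423.43643711,   4.        ,   9.60295514]), np.float64(0.09816272965879269))
top slim_capacitor (array([533.13986827, 365.3817731 ,   4.        , 179.20782298]), np.float64(0.08117913832199541))
top board []
scene big_capacitor (array([518.32616527, 423.23033637,   4.        , 169.66990963]), np.float64(0.09904093273992354))
scene slim_capacitor None
scene board [(array([474.56060949, 106.71116422,   0.        ,   4.09562386]), np.float64(0.05717514124293788))]
```

View pics/w8.png

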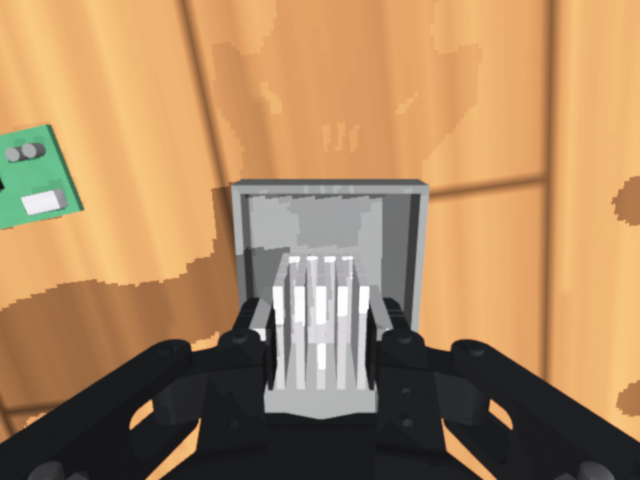

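The heat sink hangs straight between the tray walls (at x 240 and 420 in the picture), and both capacitors stand in the tub. Now I'll lower it.

Call:
drive_tool:
  increments:
    - [[2,0,-24],[0,0,0],0]
    - [[0,0,-15],[0,0,0],0]
    - [[0,0,-8],[0,0,0],0]
    - [[0,0,-2],[0,0,0],0]
    - [[0,0,-1.5],[0,0,0],0]
    - [[0,0,0],[0,0,0],0]

```text
clock: 19.88
eef_pos: [0.6447, 0.0407, -0.0218]
tool_rot: [0.756, 0.654, -0.0, -0.0]
ft_force: [-0.6, 0.1, 1.0]
grip_width: 0.031
grasp_force: 60.2
```

Call:
drive_tool:
  increments:
    - [[0,0,-0.5],[0,0,0],0]
    - [[0,0,0],[0,0,0],0.5]
    - [[0,0,0],[0,0,0],0.5]
    - [[0,0,0],[0,0,0],0.5]
    - [[0,0,15],[0,0,0],0.5]
    - [[0,0,25],[0,0,0],0.5]
    - [[0,0,35],[0,0,0],0.5]
    - [[0,0,40],[0,0,0],0.5]

```text
clock: 20.55
eef_pos: [0.643, 0.0405, 0.0906]
tool_rot: [0.756, 0.654, -0.002, -0.002]
ft_force: [1.3, -1.2, 0.3]
grip_width: 0.0428
grasp_force: 0.0
```

Call:
drive_tool:
  increments:
    - [[-1.6,-31.1,2],[0,0,-6.3],1]
    - [[-1.6,-31.1,2],[0,0,-6.3],1]
    - [[-1.6,-31.1,2],[0,0,-6.3],1]
    - [[-1.6,-31.1,2],[0,0,-6.3],1]
    - [[-1.6,-31.1,2],[0,0,-6.3],1]
    - [[-1.6,-31.1,2],[0,0,-6.3],1]
    - [[-1.6,-31.1,0],[0,0,-6.3],1]
    - [[-1.6,-31.1,0],[0,0,-6.3],1]

```text
clock: 21.22
eef_pos: [0.6321, -0.2097, 0.1041]
tool_rot: [0.964, 0.267, 0.0, 0.0]
ft_force: [1.4, 0.5, -1.0]
grip_width: 0.0854
grasp_force: 0.0
```

Call:
drive_tool:
  increments:
    - [[0,0,0],[0,0,0],1]
    - [[0,0,0],[0,0,0],1]

```text
clock: 21.38
eef_pos: [0.6317, -0.2103, 0.1035]
tool_rot: [0.963, 0.269, 0.0, -0.0]
ft_force: [-0.3, -0.3, -0.1]
grip_width: 0.0857
grasp_force: 0.0
```

```bash
python3 w.py w9 long_heatsink 630.6 -208.3; python3 - <<'E'
from h import *
print(get_obs()["eef_pos"].round(4))
for n in("top","scene"):
    c=camera(n)
    for k,xy,z in(("long_heatsink",(.6306,-.2083),0),("short_heatsink",(.643,.0405),.004)):
        r=region(c,k,xy,15); print(n,k,None if r is None else fit(k,[(c,r)],xy,z))
E
```

```text
tcp [ 631.8 -208.7  103.5] closing yaw -58.7 t 21.4333 F [-0.5 -0.4  0. ] w 0.0854
wrist fixed z (array([ 631.54198874, -207.58443275,    0.        ,   31.26228612]), np.float64(0.08851494630275669))
bbox 293 183 342 276
[ 0.632  -0.2077  0.1036]
top long_heatsink None
top short_heatsink (array([644.88728124,  40.34921677,   4.        ,  81.27901524]), np.float64(0.06387665198237891))
scene long_heatsink (array([ 631.11884333, -204.80110411,    0.        ,   32.84146529]), np.float64(0.06996276733916351))
scene short_heatsink (array([643.84475203,  41.03358582,   4.        ,  81.98332435]), np.float64(0.04861050614164997))
```

View pics/w9.png

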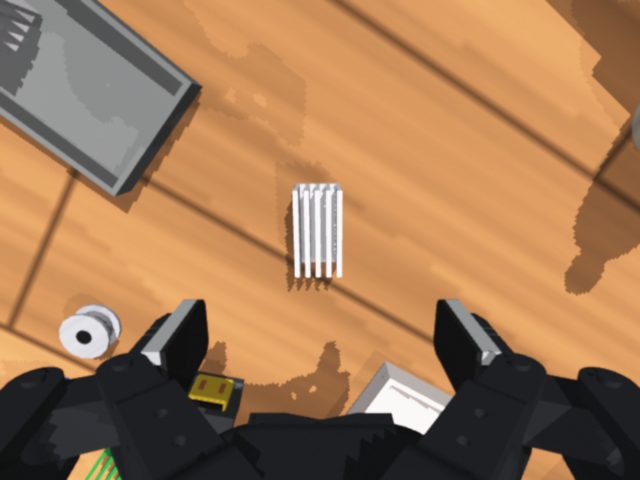

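The long heat sink is at (317,230), square to the fingers and clear all round. The short one already stands in the tray.

Call:
drive_tool:
  increments:
    - [[-0.4,1.2,-15],[0,0,0],0.8]
    - [[0,0,-25],[0,0,0],0.8]
    - [[0,0,-25],[0,0,0],0.8]
    - [[0,0,-25],[0,0,0],0.8]
    - [[0,0,-20],[0,0,0],0.8]
    - [[0,0,-12],[0,0,0],0.8]
    - [[0,0,-8],[0,0,0],0.8]
    - [[0,0,0],[0,0,0],0.8]

```text
clock: 22.45
eef_pos: [0.6305, -0.2062, -0.0279]
tool_rot: [0.963, 0.27, -0.001, -0.001]
ft_force: [-0.9, 0.7, -0.4]
grip_width: 0.0684
grasp_force: 0.0
```

Call:
drive_tool:
  increments:
    - [[0,0,0],[0,0,0],0.3]
    - [[0,0,0],[0,0,0],0.0]
    - [[0,0,0],[0,0,0],0.0]
    - [[0,0,0],[0,0,0],0.0]
    - [[0,0,0],[0,0,0],0.0]
    - [[0,0,0],[0,0,0],0.0]

```text
clock: 22.95
eef_pos: [0.6333, -0.2075, -0.024]
tool_rot: [0.963, 0.27, 0.002, 0.001]
ft_force: [0.3, -0.4, 4.9]
grip_width: 0.031
grasp_force: 60.6
```

Call:
drive_tool:
  increments:
    - [[0,0,30],[0,0,0],0]
    - [[0,0,40],[0,0,0],0]
    - [[0.1,21.3,0],[0,0,6.3],0]
    - [[0.1,21.3,0],[0,0,6.3],0]
    - [[0.1,21.3,0],[0,0,6.3],0]
    - [[0.1,21.3,0],[0,0,6.3],0]
    - [[0.1,21.3,0],[0,0,6.3],0]
    - [[0.1,21.3,0],[0,0,6.3],0]

```text
clock: 23.62
eef_pos: [0.6317, -0.0782, 0.0437]
tool_rot: [0.822, 0.57, -0.0, -0.0]
ft_force: [-0.5, 0.6, -0.9]
grip_width: 0.0306
grasp_force: 59.9
```

Call:
drive_tool:
  increments:
    - [[0.1,21.3,0],[0,0,6.3],0]
    - [[0.1,21.3,0],[0,0,6.3],0]
    - [[0,0,-15],[0,0,0],0]
    - [[0,0,0],[0,0,0],0]
    - [[0,0,0],[0,0,0],0]

```text
clock: 24.03
eef_pos: [0.631, -0.0364, 0.0278]
tool_rot: [0.756, 0.654, -0.001, -0.001]
ft_force: [-0.1, 0.5, -0.5]
grip_width: 0.0307
grasp_force: 59.9
```

```bash
python3 w.py w10 long_tray 637.3 0.9 172; python3 -c "
from workcell import *
for i in range(3):
    camera('top');o=get_obs();print(o['eef_pos'].round(4))"
```

```text
tcp [631.8 -36.9  28.5] closing yaw -8.3 t 24.0833 F [ 0.6 -0.9 -0.2] w 0.0312
not found
[ 0.6327 -0.0374  0.0293]
[ 0.6328 -0.0375  0.0295]
[ 0.6329 -0.0374  0.0295]
```

View pics/w10.png

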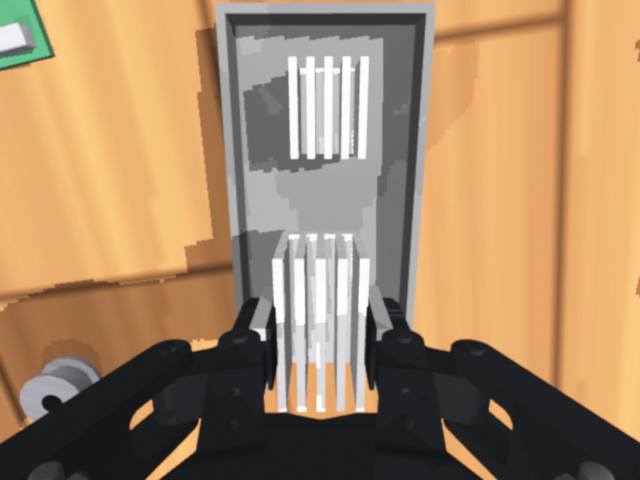

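The long heat sink hangs centred over the near half of the tray, aligned and clear of the short one at (328,107).

Call:
drive_tool:
  increments:
    - [[0,0.5,-24],[0,0,0],0]
    - [[0,0,-15],[0,0,0],0]
    - [[0,0,-8],[0,0,0],0]
    - [[0,0,-2.5],[0,0,0],0]
    - [[0,0,-1.5],[0,0,0],0]
    - [[0,0,0],[0,0,0],0]

```text
clock: 24.78
eef_pos: [0.6321, -0.0366, -0.0202]
tool_rot: [0.756, 0.654, -0.0, -0.0]
ft_force: [-3.4, -0.9, 6.1]
grip_width: 0.0307
grasp_force: 61.0
```

Call:
drive_tool:
  increments:
    - [[0,0,-0.5],[0,0,0],0]
    - [[0,0,0],[0,0,0],0.5]
    - [[0,0,0],[0,0,0],0.5]
    - [[0,0,0],[0,0,0],0.5]
    - [[0,0,15],[0,0,0],0.5]
    - [[0,0,25],[0,0,0],0.5]
    - [[0,0,35],[0,0,0],0.5]
    - [[0,0,40],[0,0,0],0.5]

```text
clock: 25.45
eef_pos: [0.6306, -0.036, 0.0912]
tool_rot: [0.756, 0.654, -0.002, -0.002]
ft_force: [0.5, 0.4, -0.3]
grip_width: 0.043
grasp_force: 0.0
```

Call:
drive_tool:
  increments:
    - [[-21.7,-21.4,2],[0,0,3.2],1]
    - [[-21.7,-21.4,2],[0,0,3.2],1]
    - [[-21.7,-21.4,2],[0,0,3.2],1]
    - [[-21.7,-21.4,2],[0,0,3.2],1]
    - [[-21.7,-21.4,2],[0,0,3.2],1]
    - [[-21.7,-21.4,2],[0,0,3.2],1]
    - [[-21.7,-21.4,0],[0,0,3.2],1]
    - [[-21.7,-21.4,0],[0,0,3.2],1]

```text
clock: 26.12
eef_pos: [0.458, -0.2083, 0.1047]
tool_rot: [0.591, 0.806, 0.0, 0.0]
ft_force: [0.4, -0.1, -0.3]
grip_width: 0.0856
grasp_force: 0.0
```

Call:
drive_tool:
  increments:
    - [[0,0,0],[0,0,0],1]
    - [[0,0,0],[0,0,0],1]

```text
clock: 26.28
eef_pos: [0.4581, -0.2083, 0.1047]
tool_rot: [0.594, 0.805, 0.0, 0.0]
ft_force: [0.4, 1.2, -0.4]
grip_width: 0.0854
grasp_force: 0.0
```

```bash
python3 w.py w11 transformer 457 -207.5; python3 - <<'E'
from h import *
print(get_obs()["eef_pos"].round(4))
for n in("top","scene"):
    c=camera(n)
    for k,xy,z in(("long_heatsink",(.632,-.037),.004),("transformer",(.457,-.2075),0)):
        r=region(c,k,xy,15); print(n,k,None if r is None else fit(k,[(c,r)],xy,z))
E
```

```text
tcp [ 459.  -207.7  104.7] closing yaw 17.2 t 26.3333 F [ 0.6  0.4 -0.2] w 0.0856
wrist fixed z (array([ 458.25096633, -208.2874305 ,    0.        ,  109.22278745]), np.float64(0.04160771367185456))
bbox 293 193 347 269
[ 0.4595 -0.2072  0.1046]
top long_heatsink (array([632.28271726, -37.70115302,   4.        ,  81.76585589]), np.float64(0.05787781350482313))
top transformer (array([ 456.33396801, -187.35075369,    0.        ,   30.0986493 ]), np.float64(0.6706753006475485))
scene long_heatsink (array([630.76378839, -36.72994456,   4.        ,  80.59089109]), np.float64(0.0478213108751373))
scene transformer (array([ 457.20329099, -207.31958954,    0.        ,  106.59636729]), np.float64(0.11529472864191115))
```

View pics/w11.png

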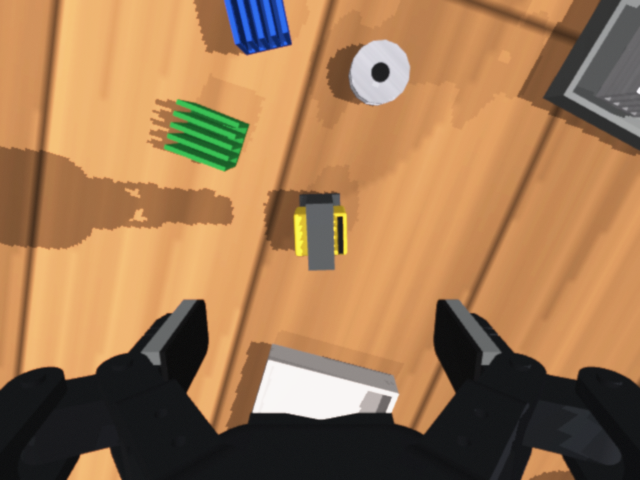

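The transformer is at (320,233), clear of the green block at (207,135) and the spool. It is turned about 1.5° from the fingers.

Call:
drive_tool:
  increments:
    - [[-0.8,-0.2,-15],[0,0,1.4],0.85]
    - [[0,0,-25],[0,0,0],0.85]
    - [[0,0,-25],[0,0,0],0.85]
    - [[0,0,-25],[0,0,0],0.85]
    - [[0,0,-20],[0,0,0],0.85]
    - [[0,0,-14],[0,0,0],0.85]
    - [[0,0,-9],[0,0,0],0.85]
    - [[0,0,0],[0,0,0],0.85]

```text
clock: 27.35
eef_pos: [0.4566, -0.2064, -0.0306]
tool_rot: [0.582, 0.813, -0.0, -0.002]
ft_force: [-0.2, 0.5, 0.6]
grip_width: 0.0728
grasp_force: 0.0
```

Call:
drive_tool:
  increments:
    - [[0,0,0],[0,0,0],0.4]
    - [[0,0,0],[0,0,0],0.0]
    - [[0,0,0],[0,0,0],0.0]
    - [[0,0,0],[0,0,0],0.0]
    - [[0,0,0],[0,0,0],0.0]
    - [[0,0,0],[0,0,0],0.0]

```text
clock: 27.85
eef_pos: [0.4594, -0.2081, -0.0272]
tool_rot: [0.583, 0.813, 0.0, 0.002]
ft_force: [0.4, -0.1, 6.0]
grip_width: 0.0349
grasp_force: 61.4
```

Call:
drive_tool:
  increments:
    - [[0,0,30],[0,0,0],0]
    - [[0,0,40],[0,0,0],0]
    - [[7.5,-27.3,0],[0,0,-3.1],0]
    - [[7.5,-27.3,0],[0,0,-3.1],0]
    - [[7.5,-27.3,0],[0,0,-3.1],0]
    - [[7.5,-27.3,0],[0,0,-3.1],0]
    - [[7.5,-27.3,0],[0,0,-3.1],0]
    - [[7.5,-27.3,0],[0,0,-3.1],0]

```text
clock: 28.52
eef_pos: [0.5028, -0.3722, 0.041]
tool_rot: [0.707, 0.707, 0.0, -0.001]
ft_force: [0.4, -0.5, -1.9]
grip_width: 0.0354
grasp_force: 60.9
```

Call:
drive_tool:
  increments:
    - [[0,0,0],[0,0,0],0]
    - [[0,0,-15],[0,0,0],0]
    - [[0,0,-20],[0,0,0],0]
    - [[0,0,-15],[0,0,0],0]
    - [[0,0,-10],[0,0,0],0]
    - [[0,0,-3],[0,0,0],0]
    - [[0,0,-2],[0,0,0],0]
    - [[0,0,0],[0,0,0],0]

```text
clock: 29.18
eef_pos: [0.5026, -0.3707, -0.023]
tool_rot: [0.706, 0.708, -0.0, -0.0]
ft_force: [0.0, 0.1, -1.8]
grip_width: 0.035
grasp_force: 60.8
```

Call:
drive_tool:
  increments:
    - [[0,0,-1.5],[0,0,0],0]
    - [[0,0,0],[0,0,0],0]
    - [[0,0,0],[0,0,0],0]

```text
clock: 29.43
eef_pos: [0.503, -0.3709, -0.0231]
tool_rot: [0.706, 0.708, 0.0, 0.0]
ft_force: [-4.5, 2.7, 7.9]
grip_width: 0.0347
grasp_force: 61.9
```

Call:
drive_tool:
  increments:
    - [[0,0,0],[0,0,0],0.5]
    - [[0,0,0],[0,0,0],0.58]
    - [[0,0,0],[0,0,0],0.58]
    - [[0,0,15],[0,0,0],0.58]
    - [[0,0,25],[0,0,0],0.58]
    - [[0,0,35],[0,0,0],0.58]
    - [[0,0,40],[0,0,0],0.58]
    - [[-10,-5,40],[0,0,0],0.58]

```text
clock: 30.1
eef_pos: [0.494, -0.3751, 0.1306]
tool_rot: [0.705, 0.709, 0.0, -0.0]
ft_force: [0.9, -1.4, -0.1]
grip_width: 0.0497
grasp_force: 0.0
```

Call:
drive_tool:
  increments:
    - [[-30,-5,20],[0,0,0],0.6]
    - [[-30,-5,10],[0,0,0],0.6]
    - [[-30,-5,0],[0,0,0],0.6]
    - [[-30,-5,0],[0,0,0],0.6]
    - [[-30,-5,0],[0,0,0],0.6]
    - [[-30,-5,0],[0,0,0],0.6]
    - [[-30,-5,0],[0,0,0],0.6]
    - [[0,0,0],[0,0,0],0.6]

```text
clock: 30.77
eef_pos: [0.2785, -0.4116, 0.1601]
tool_rot: [0.708, 0.706, -0.001, -0.001]
ft_force: [0.0, 0.8, 0.1]
grip_width: 0.0509
grasp_force: 0.0
```

```bash
python3 - <<'E'
from h import *
T,Sc=camera("top"),camera("scene")
for k,xy,z in(("big_capacitor",(.519,.423),.004),("slim_capacitor",(.533,.367),.004),("long_heatsink",(.632,-.037),.004),("short_heatsink",(.644,.0405),.004),("transformer",(.503,-.372),.004),("circuit_board",(.4766,.107),0)):
    v=[(c,r) for c in(T,Sc) for r in[region(c,k,xy,15)] if r is not None]
    p,e=fit(k,v,xy) if len(v)>1 else fit(k,v,xy,z) if v else (np.zeros(4),0); print(k,len(v),p.round(1),round(e,3))
print(get_obs()["eef_pos"])
out=np.zeros((600,800,3),np.uint8);out[:300,:600]=cv2.resize(T["image"][150:350,120:520],(600,300),interpolation=cv2.INTER_AREA)
out[300:,:397]=cv2.resize(Sc["image"][130:440,170:580],(397,300));out[300:,400:]=cv2.resize(Sc["image"][130:280,170:370],(400,300),interpolation=cv2.INTER_CUBIC)
cv2.imwrite("pics/f.png",out[:,:,::-1])
E
```

```text
big_capacitor 2 [518.9 423.3   5.5 174.1] 0.094
slim_capacitor 2 [532.2 364.8   5.3  10.7] 0.265
long_heatsink 2 [631.2 -37.    4.3  81.1] 0.079
short_heatsink 2 [644.7  40.8   4.3  80. ] 0.077
transformer 2 [ 502.6 -369.8    4.2   88.5] 0.091
circuit_board 2 [475.5 107.2   1.3   4.1] 0.061
[ 0.28328679 -0.41113479  0.15980336]
```

View pics/f.png

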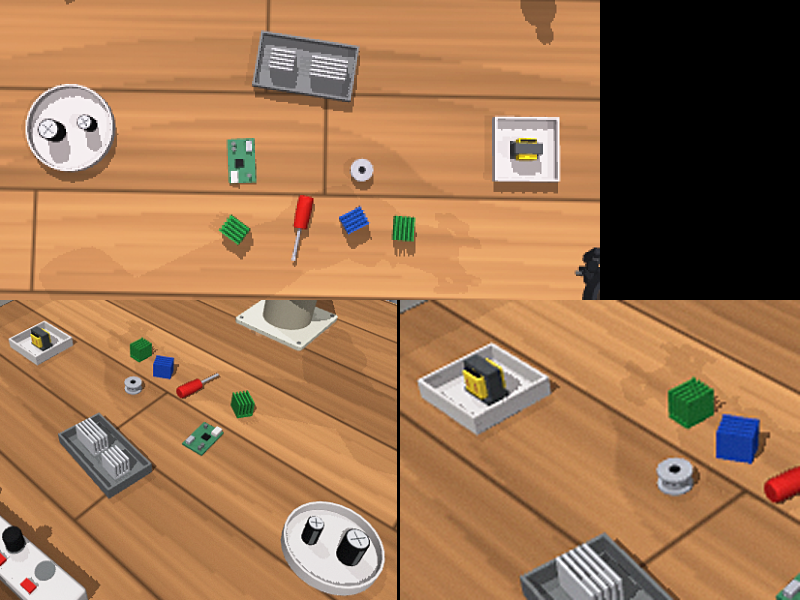

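Both capacitors stand upright in the tub at (50,130) and (87,124). Both heat sinks are fins up in the tray at (282,60) and (328,66), and the transformer is upright in the box at (527,150). The board hasn't moved, all heights fit the container floors, and the arm is clear, so I'm handing in.

```bash
python3 -c "
from workcell import *
print(job_done())"
```

```text
the job is handed in; nothing more can be done
None
```

I handed the job in after about 31 s of robot time: both capacitors stand in the round tub, both heat sinks are fins up in the long tray, the transformer is upright in the square box, and the circuit board stayed where it was; the first grasp missed because the real fingertips sit about 35 mm above the reported tool position, which I corrected for.

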